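Take a carded spare off its sprung display peg

ROBOT

A 6-joint arm with a two-finger parallel gripper is mounted at the origin on the work surface. World frame = base frame: x ahead of the robot, y to its left, z up, the work surface at z = 0. Lengths are in mm, angles in degrees, forces in N, time in s.
With the tool pointing down it reaches from about 150 to 775 mm from the base axis. Payload 6.1 kg.
Tool frame: the origin (TCP) lies midway between the tips of the shut fingers; the grasp point (between the pads) lies 19 mm behind it; z points along the fingers, y is the line along which they close (so a half turn about z gives the same grasp; the last joint's range is limited). The gripper opens to 85 mm and grips with 20 to 120 N. Pads are 22 mm wide; open, the fingers measure 114 mm over their backs; the gripper's body (76 mm by 85 mm) begins 54 mm behind the grasp point. The pads swing forward as they close: fully open they stand 13 mm farther back than shut.
Start: joints at [-66.349, 7.208, -2.269, 80.523, 0, 90], TCP at [210.609, -480.887, 231.295] pointing down, gripper open.
Joint ranges: [-155.77, 155.77], [-54.66, 111.73], [-72.52, 77.12], [-102.08, 115.82], [-83.92, 84.16], [-180, 180]. Speed limits (degrees/s): [136.94, 136.94, 172.46, 180, 180, 180].

INTERFACE

Orientations are given as a 3x3 rotation matrix whose columns are the frame's x, y, z axes.
In Python, from bench import arm gives the robot as it stands.
- The arm moves only by the shell command python3 -m pendant 'ROWS' [OPENING] [FORCE]. ROWS is JSON, a list of rows, each a list of 6 numbers: the shift along the tool's x, y, z as a fraction of full scale, then the turn, a rotation vector about the tool's x, y, z as a fraction of full scale. A call has 1 to 10 rows; each row shifts and turns the commanded pose from where the row before left it, along the tool's axes as they then stand; what a row does not reach is not made up. Full scale, the value 1, is 50 mm for a shift and 0.12 rad for a turn. A row lasts 1/8 s, in which the tool goes at most 62.5 mm and 10.7 degrees, less where a joint would pass 70% of its speed; a pose out of reach is approached as far as the arm can. A call with a number of a shift or a turn outside -1 to 1 is refused whole. A call with a gripper value outside its range is refused whole. OPENING is the opening, from -1 (shut) to 1 (fully open), set as the call begins (- or left out, the last holds). The fingers move at their own pace and stop on an object; FORCE is the grip in N (left out, the last holds). Time passes only in rows, so rows that do not move let the fingers close. It gives the time, the measured TCP pose, the force, the opening and the grip force at its end, in the units of the state.
- arm.observe(): the state, without advancing time (a new reading comes with each control period).
- arm.camera(name): name is "scene" or "top"; returns the picture (400x640x3 uint8, red, green, blue); there is no depth.
- arm.camera_model(name): a dict with "mtx" (3x3 intrinsics, pixels), "eye" and "attitude" of the camera in the world. Camera axes: x right, y down, z forward; pixel columns grow to the right and rows downward; lengths in mm; the calibration is good to about 2 mm. A picture is of the moment at which its call begins. camera_model takes no time and is no camera call.
- arm.job_done(): hands the job in; it is judged then, once.
Trained networks look in the newest picture that a camera, given by its name, has taken for a name from the list of things; names that differ only in an ending like _2 or _b are one class to them, and where a whole thing is asked for, a point or a joint stands for the part that bears it (a point fixed in the world has none). Each returns a list of dicts, best first, with "score" (0 to 1); they miss things now and then, are a little off and sometimes report something else, mostly with a low value. They report only what shows in the picture. A call takes as long as a camera call. They do not tell look-alikes from the thing itself.
- arm.look_for(camera, query): "at" ([column, row] in pixels, amid what is visible of it).
- arm.regions_of(camera, query): "pixels" (400x640 bool, what is visible of it) and "at" ([column, row] in pixels, amid what is visible of it).
- arm.pinpoint(camera, query): "at" ([column, row] in pixels: a listed point, or the origin of a listed thing).
The state is a dict: "clock": time; "qpos": joint angles; "joint_vel": joint speeds; "tau": joint torques, N m; "tcp_pos": TCP position; "eef_rot": TCP orientation; "ft_force": force on the tool from outside, world axes, zero at the start; "torque": the same for the moment, N m; "grip_width": finger opening in mm; "grasp_force": force on a finger pad.
Only numpy, scipy, OpenCV 4.12 (cv2) and the standard library are available. Lean on these libraries where they do the work, as an engineer would, in place of code of your own. Each camera call takes 0.05 s, during which the arm holds its last target. There are 200 camera calls.

TASK

Take the longer pack, the one with the tube blister, off its peg on the stand and stand it upright, header up, in the open grey caddy. Slide it off by its header, lifting it to follow the peg's upturned tip by feel so that the peg is only ever touched gently; lower the pack until it rests on the caddy's floor instead of dropping it. Leave the other pack hanging on its peg and leave the bottle and beaker where they are.

Things in the scene. Friction and masses are not known exactly. Their poses are not given: they have to be found in the camera images.
- pack_center (a point): Pack to take, hanging on either peg: rigid white plastic card 4 mm thick (x), 62 wide (y), 132 high (z up), 40 to 85 g. Point: half-way up, mid-thickness. A clear upright tube blister, 16 mm in diameter, 62 long, stands 17 mm out of its front (-x, towards the peg's tip). Lower 84 mm full width, above them a 40 mm wide header with the hanging hole.
- pack_hole (a point): Centre of that pack's hanging hole, in the card's mid-plane, 25 mm above the pack's centre: rectangular, 16 mm wide (y), 14 mm high (z). It hangs by the hole's upper edge. The plain header above the hole, 34 mm high (7 to 41 mm above this point), is the place to pinch, across its 4 mm.
- other_center (a point): The other pack, on the other peg, to be left hanging: a shorter card (98 mm high, 62 wide, 4 thick) with the same header and hole and a low round dome blister 42 mm in diameter. The point lies in the card's mid-plane, 25 mm below the centre of its hole; axes as for the first pack.
- rack: Fixed peg stand. Origin on the bench below the front face of its crossbar, mid-width; x points back, z up. Crossbar 250 mm wide, 6 thick, from 174 to 206 mm high, on two 12 mm posts at its ends; foot plate reaches 110 mm back. Two pegs point along -x. Each sits in a sprung mount: it yields up and down about 1 mm per 3 to 10 N at the bend. More than 8 N of the pack on peg or stand spoils it.
- peg_root_a (a point): Where one peg's axis leaves the crossbar's front face, 200 mm above the bench (x, y, z as the stand's); +70 mm in y. Round steel bar, 5 mm in diameter, in a grey 16 mm collar for the first 10 mm. It runs level along -x, then bends up at 45 degrees; the bent tip goes 18 mm farther out and 18 mm up along the axis, with a round end.
- peg_root_b (a point): The same for the other peg, at -70 mm in y. Either peg's bend begins 45 to 85 mm from the crossbar, which is not measured; it is felt as the slope pushing the hole's upper edge up and back. On the level bar a hanging pack can rise 9 mm until the hole's lower edge meets the bar; on the slope the play is only 3 mm in height, so no single height clears the tip.
- caddy: Open-topped fixed grey plastic box, outside 56 (x) by 94 (y) by 70 mm high, walls and floor 4 mm, so inside 48 by 86 mm. Origin at the centre of its underside, z up. The pack goes in with its 62 mm width along the box's y, front to either side; it may lean on a wall.
- bottle: Loose amber reagent bottle, 66 mm in diameter, 150 mm high, bystander; origin at the centre of its underside.
- beaker: Loose empty glass beaker, 64 mm in diameter, 80 mm high, bystander; origin at the centre of its underside.
Mind the look-alikes: they are no part of the job. Leave any blue or pink look-alike of the part that bears other_center alone.

How it is judged (in metres and radians):
On the way:
1. the pack is off its peg, held in the fingers, clear of both pegs (horizontal distance between pack_hole and peg_root_a above 0.112 m and horizontal distance between pack_hole and peg_root_b above 0.112 m and contact force between pack and rack below 0.05 N and contact force between pack and the fingers above 1 N and height (world z) of pack_center above 0.14 m), for 0.1 s.
At the end, for the whole second after the job is handed in: The tube-blister pack stands in the caddy, header up and within 0.5 rad of upright, its centre within 30 mm of the caddy's centre in x and y and 50 to 78 mm above the bench (resting on the caddy's floor), at rest and released; the other pack still hangs on its peg (its centre above 155 mm) (x of pack_center in the frame of caddy between -0.03 and 0.03 m and y of pack_center in the frame of caddy between -0.03 and 0.03 m and height (world z) of pack_center between 0.05 and 0.078 m and angle between pack_center's own z axis and vertical below 0.5 rad and linear speed of pack below 0.02 m/s and contact force between pack and caddy above 0.1 N and contact force between pack and the fingers below 0.05 N and height (world z) of other_center above 0.155 m); the robot touches nothing.
It fails at once if the pack presses on its peg or the stand with more than 8 N (contact force between pack and rack above 8 N).
It fails at once if the pack is dropped (moves at over 0.5 m/s with no finger on it) (linear speed of pack above 0.5 m/s and contact force between pack and the fingers below 0.05 N).
It fails at once if the other pack is shifted by more than 25 mm (distance of other_center from where it was at the start of the episode above 0.025 m).
It fails at once if the bottle is moved by more than 20 mm (distance of bottle from where it was at the start of the episode above 0.02 m).
It fails at once if the beaker is moved by more than 20 mm (distance of beaker from where it was at the start of the episode above 0.02 m).
It also fails if it takes over 72 s, if anything falls off the work surface, if the arm or the gripper's body presses on something with over 40 N, if the wrist force passes 120 N, or if a joint passes its speed limit or range.

## Working session

There is one attempt and no reset: what is moved stays moved. The work goes in short steps, Python scripts to look and compute and a shell command to move; the robot and the scene stay as the last step left them, time stands still between calls to the robot, and variables do not carry over. Pictures are saved under pics/ and viewed, at most 10 in all, crops included, and the job is handed in when it is done.

```bash
mkdir -p pics; cat > h.py <<'E'
import numpy as np, cv2
from bench import arm
def ray(cam,px):
    m=arm.camera_model(cam);K=np.array(m["mtx"]);R=np.array(m["attitude"]);e=np.array(m["eye"],float)
    d=R@np.linalg.inv(K)@np.array([px[0],px[1],1.]);return e,d/np.linalg.norm(d)
def tri(p1,p2,c1="scene",c2="top"):
    e1,d1=ray(c1,p1);e2,d2=ray(c2,p2)
    A=np.stack([d1,-d2],1);s=np.linalg.lstsq(A,e2-e1,rcond=None)[0]
    a=e1+s[0]*d1;b=e2+s[1]*d2;return (a+b)/2,np.linalg.norm(a-b)
def atz(cam,px,z):
    e,d=ray(cam,px);return e+d*(z-e[2])/d[2]
def proj(cam,P):
    m=arm.camera_model(cam);p=np.array(m["mtx"])@np.array(m["attitude"]).T@(np.array(P,float)-np.array(m["eye"]));return p[:2]/p[2]
E
python3 - <<'E'
from h import *
np.set_printoptions(precision=1,suppress=True)
for c in("scene","top"):
    im=arm.camera(c);cv2.imwrite(f"pics/{c}0.png",im[:,:,::-1])
    m=arm.camera_model(c);print(c,np.array(m["eye"]),np.array(m["attitude"]).tolist())
Q=["pack_center","pack_hole","other_center","peg_root_a","rack","caddy","bottle","beaker"]
for q in Q:
    r={c:arm.pinpoint(c,q)[:3] for c in("scene","top")}
    for c in r: print(q,c,[(np.round(d["at"]).tolist(),round(d["score"],2)) for d in r[c]])
    for a in r["scene"][:2]:
        for b in r["top"][:2]:
            P,e=tri(a["at"],b["at"]);print("   ",P,round(e,1))
E
```

```text
scene [1172.9  473.2  691.5] [[-0.6206807914758329, 0.4413511192558623, -0.6480467148474186], [0.7839838661646337, 0.36111667408253806, -0.5049396451984332], [0.011164796750828331, -0.8214645075906588, -0.5701503398949693]]
top [ 375.1  -24.3 1154.3] [[-0.02240136378048577, -0.9840339420126387, 0.17656551154696387], [-0.9997417194435226, 0.021372386526558828, -0.00772758036312355], [0.003830575006902619, -0.17669301644724406, -0.9842585557839416]]
pack_center scene [([258.0, 160.0], 0.61), ([283.0, 179.0], 0.26)]
pack_center top [([390.0, 192.0], 0.89)]
    [ 561.  -209.5  179. ] 2.6
    [ 547.6 -186.6  132.1] 77.9
pack_hole scene [([259.0, 156.0], 0.87)]
pack_hole top [([387.0, 190.0], 0.75)]
    [ 564.1 -202.   192. ] 1.0
other_center scene [([290.0, 184.0], 0.71), ([312.0, 213.0], 0.67), ([337.0, 254.0], 0.67)]
other_center top [([324.0, 184.0], 0.79), ([269.0, 197.0], 0.59), ([332.0, 228.0], 0.57)]
    [587.6 -66.4 175.5] 7.0
    [590.5  12.1 207.5] 118.0
    [584.6 -42.9 105. ] 56.3
    [585.3  36.3 134.5] 66.5
peg_root_a scene [([248.0, 157.0], 0.83), ([284.0, 179.0], 0.7)]
peg_root_a top [([387.0, 174.0], 0.94), ([328.0, 168.0], 0.7)]
    [ 598.4 -202.1  204.8] 2.1
    [ 632.2 -101.7  248.1] 82.8
    [ 578.6 -167.5  160.1] 99.0
    [613.1 -72.2 199.2] 4.9
rack scene [([269.0, 227.0], 0.85)]
rack top [([352.0, 191.0], 0.88)]
    [ 601.1 -144.5    9.9] 0.4
caddy scene [([396.0, 279.0], 0.61)]
caddy top [([220.0, 220.0], 0.74)]
    [533.3 206.5 -12.3] 8.4
bottle scene [([355.0, 322.0], 0.88)]
bottle top [([226.0, 158.0], 0.89), ([422.0, 276.0], 0.19)]
    [699.  196.5 -11.1] 15.2
    [ 337.8 -229.2 -544.5] 435.0
beaker scene [([278.0, 172.0], 0.87)]
beaker top [([422.0, 274.0], 0.94), ([353.0, 190.0], 0.51)]
    [ 383.2 -311.    15.5] 3.2
    [ 570.6 -127.5  175.3] 1.3
```

```bash
ls -la; ls pics
```

```text
total 16
drwxr-xr-x  3 agent agent 4096 Nov 30 13:57 .
drwxr-xr-x 23 root  root  4096 Nov 30 13:57 ..
-rw-r--r--  1 agent agent  666 Nov 30 13:57 h.py
drwxr-xr-x  2 agent agent 4096 Nov 30 13:57 pics
scene0.png
top0.png
```

View pics/scene0.png

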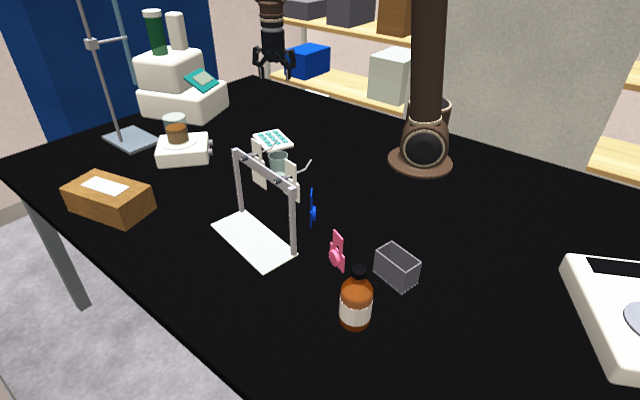

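View pics/top0.png

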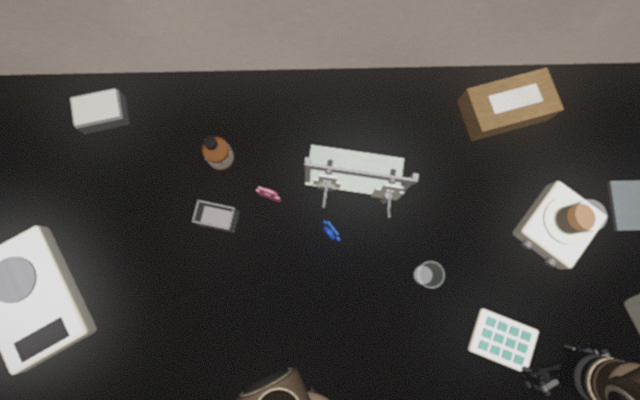

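```bash
python3 - <<'E'
import cv2,numpy as np
a=cv2.imread("pics/scene0.png")[120:240,200:350];b=cv2.imread("pics/top0.png")[140:260,290:440]
cv2.imwrite("pics/crop0.png",np.vstack([cv2.resize(x,(750,600) if 0 else (375*2,300*2),interpolation=2)[:600] for x in(a,b)])[:, :] if 0 else np.hstack([cv2.resize(a,(400,320),interpolation=2),cv2.resize(b,(400,320),interpolation=2)]))
E
```

```text
(no output)
```

View pics/crop0.png

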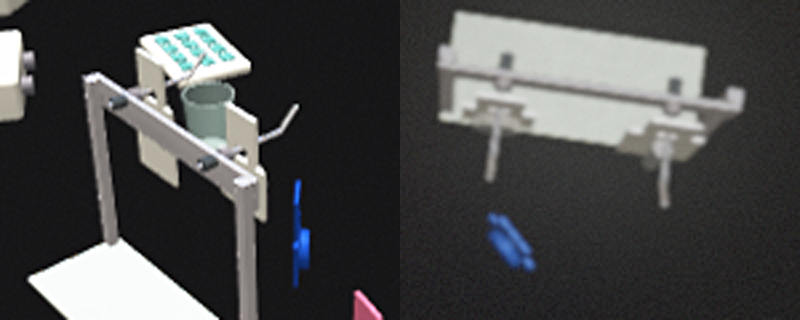

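Scene view, from behind the rack: packs hang at about (259,165), which is longer and on rack −y, and at about (290,184), which is shorter. The blue look-alike is at (312,210) and the pink one at (337,252). The caddy is at (397,266), the bottle at (355,300), and the beaker at (278,165), behind the rack.

Top view: right pack (389,192), left pack (324,184), blue (331,231), pink (267,193), caddy (215,215), bottle (218,153), beaker (429,275).

Candidates for the tube pack are the two white hanging cards; the blue and pink ones are look-alikes. In the crop, the card at scene (259,165) / top (389,192) is clearly the longer one, so I choose that. It is at world y ≈ −205.

Next I fit the rack and caddy poses and triangulate the peg tip.

```bash
cat > fit.py <<'E'
from h import *
from scipy.optimize import minimize
np.set_printoptions(precision=1,suppress=True)
def Rz(a): c,s=np.cos(a),np.sin(a);return np.array([[c,-s,0],[s,c,0],[0,0,1]])
def box(x0,x1,y0,y1,z0,z1): return np.array([[x,y,z] for x in(x0,x1) for y in(y0,y1) for z in(z0,z1)],float)
S=4
def sil(cam,boxes,p):
    m=np.zeros((400*S//2,640*S//2),np.uint8)
    for b in boxes:
        P=b@Rz(p[2]).T+[p[0],p[1],0]
        q=np.array([proj(cam,v) for v in P])*(S/2)
        cv2.fillConvexPoly(m,cv2.convexHull(np.round(q*16).astype(np.int32)),1,shift=4)
    return m
def fit(masks,boxes,p0,w=None):
    M={c:cv2.resize(v.astype(np.uint8),None,fx=S/2,fy=S/2,interpolation=0) for c,v in masks.items()}
    def cost(u):
        p=[u[0],u[1],u[2]/100]
        return sum(1-(M[c]&s).sum()/max(1,(M[c]|s).sum()) for c in M for s in[sil(c,boxes,p)])
    u0=np.array([p0[0],p0[1],p0[2]*100])
    r=minimize(cost,u0,method="Nelder-Mead",options=dict(initial_simplex=u0+np.array([[0,0,0],[15,0,0],[0,15,0],[0,0,12]]),maxiter=150))
    return np.array([r.x[0],r.x[1],r.x[2]/100]),r.fun
if __name__=="__main__":
    for c in("scene","top"): arm.camera(c)
    mk={q:{c:arm.regions_of(c,q)[0]["pixels"] for c in("scene","top")} for q in("caddy","rack")}
    p,f=fit(mk["caddy"],[box(-28,28,-47,47,0,70)],[520,205,-.13]);print("caddy",p[:2],np.degrees(p[2]),f)
    for c in mk["caddy"]:
        p1,f=fit({c:mk["caddy"][c]},[box(-28,28,-47,47,0,70)],p);print("  ",c,p1[:2],np.degrees(p1[2]),f)
    rb=[box(0,6,-125,125,174,206),box(-3,9,-125,-113,0,206),box(-3,9,113,125,0,206),box(0,110,-125,125,0,6)]
    p,f=fit(mk["rack"],rb,[601,-140,-.115]);print("rack",p[:2],np.degrees(p[2]),f)
    R=Rz(p[2]);T=np.array([p[0],p[1],0])
    for n,y in(("a",70),("b",-70)): print(n,R@[0,y,200]+T, [proj(c,R@[0,y,200]+T) for c in("scene","top")])
    for n,s,t in(("tip_b",(277.6,140.6),(389.4,216.9)),("tip_a",(311.7,159.4),(323.7,207.5)),("hole",arm.pinpoint("scene","pack_hole")[0]["at"],arm.pinpoint("top","pack_hole")[0]["at"])):
        P,e=tri(s,t);print(n,P,e,"in rack",R.T@(P-T))
    vis=[]
    for c in("scene","top"):
        im=arm.camera(c)[:,:,::-1].copy()
        for b in rb:
            h=cv2.convexHull(np.round([proj(c,v) for v in b@R.T+T]).astype(np.int32));cv2.polylines(im,[h],True,(0,255,0),1)
        h=[proj(c,R@[x,-70,z]+T) for x,z in((0,200),(-60,200),(-78,218))];cv2.polylines(im,[np.round(h).astype(np.int32)],False,(0,0,255),1)
        vis.append(cv2.resize(im[110:280,200:440] if c=="scene" else im[130:300,270:510],(400,283),interpolation=2))
    cv2.imwrite("pics/fit.png",np.hstack(vis))
E
python3 fit.py
```

```text
caddy [537.6 206.8] -13.691363232539501 0.09297743480143683
   scene [537.6 208.1] -15.029829368733287 0.02522746071133164Traceback (most recent call last):
  File "fit.py", line 27, in <module>
    p1,f=fit({c:mk["caddy"][c]},[box(-28,28,-47,47,0,70)],p);print("  ",c,p1[:2],np.degrees(p1[2]),f)
         ~~~^^^^^^^^^^^^^^^^^^^^^^^^^^^^^^^^^^^^^^^^^^^^^^^^
  File "fit.py", line 20, in fit
    r=minimize(cost,u0,method="Nelder-Mead",options=dict(initial_simplex=u0+np.array([[0,0,0],[15,0,0],[0,15,0],[0,0,12]]),maxiter=150))
    res = _minimize_neldermead(fun, x0, args, callback, bounds=bounds,
                               **options)
    fxr = func(xr)
    fx = function(np.copy(x), *(wrapper_args + args))
  File "fit.py", line 18, in cost
    return sum(1-(M[c]&s).sum()/max(1,(M[c]|s).sum()) for c in M for s in[sil(c,boxes,p)])
  File "fit.py", line 18, in <genexpr>
    return sum(1-(M[c]&s).sum()/max(1,(M[c]|s).sum()) for c in M for s in[sil(c,boxes,p)])
                                                                          ~~~^^^^^^^^^^^
  File "fit.py", line 11, in sil
    q=np.array([proj(cam,v) for v in P])*(S/2)
                ~~~~^^^^^^^
  File "h.py", line 13, in proj
    m=arm.camera_model(cam);p=np.array(m["mtx"])@np.array(m["attitude"]).T@(np.array(P,float)-np.array(m["eye"]));return p[:2]/p[2]
ValueError: time passes only in moves, steps and waits
```

```bash
sed -i 's/^from bench import arm/from bench import arm\n_C={c:arm.camera_model(c) for c in("scene","top")}/; s/arm.camera_model(cam)/_C[cam]/' h.py; python3 fit.py; python3 -c "
from h import *;print(arm.observe()['clock'])"
```

```text
caddy [537.9 207.3] -13.23348963917236 0.13797520459659185
   scene [538.4 207.7] -12.780172537769047 0.03091922005571035
   top [536.9 203.6] -14.335689106510442 0.08732718894009217
rack [ 601.8 -146. ] -9.526714694554558 0.34850275735748415
a [613.4 -76.9 200. ] [array([280.9, 178. ]), array([329.7, 168.9])]
b [ 590.2 -215.   200. ] [array([247.2, 155.9]), array([393.1, 177.9])]
tip_b [ 500.4 -197.1  214.6] 6.279298085011466 in rack [-91.5 -67.2 214.6]
tip_a [524.2 -59.4 217.2] 3.379520246317374 in rack [-90.8  72.6 217.2]
hole [ 560.3 -206.7  190.9] 4.424945944220711 in rack [-30.9 -66.7 190.9]
1.7
```

View pics/fit.png

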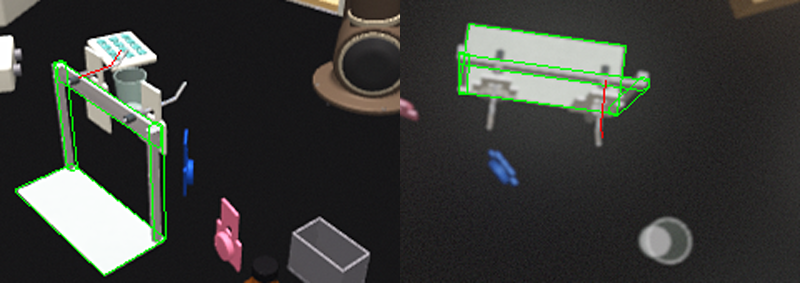

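```bash
cat > go.py <<'E'
import sys
from h import *
from scipy.spatial.transform import Rotation as Ro
np.set_printoptions(precision=3,suppress=True)
o=arm.observe();R=np.array(o["eef_rot"]);p=np.array(o["tcp_pos"])
print("t",o["clock"],"tcp",p,"F",np.array(o["ft_force"]),"w",o["grip_width"],"g",o["grasp_force"])
if len(sys.argv)>1:
    t=np.array([float(v) for v in sys.argv[1:4]]);a=np.radians(float(sys.argv[4])) # yaw of rack: tool y along +-rack x
    ux=np.array([np.cos(a),np.sin(a),0]);s=1 if R[:,1]@ux>0 else -1
    Y=s*ux;Z=np.array([0,0,-1.]);G=np.stack([np.cross(Y,Z),Y,Z],1)
    print("R",R.tolist());print("turn units",Ro.from_matrix(R.T@G).as_rotvec()/.12,"then shift units",G.T@(t-p)/50)
    print("shift units now",R.T@(t-p)/50)
E
python3 go.py 558 -220 290 -9.5
```

```text
t 1.7 tcp [ 210.61  -480.874  231.304] F [-1.141 -1.014 -0.359] w 85.26134354611227 g 0.0
R [[0.9159961158305369, 0.4011871327300991, 1.7753063425724048e-05], [0.40118713241602444, -0.9159961159466216, 1.8828455066702846e-05], [2.3815471046069512e-05, -1.0124491100830012e-05, -0.9999999996651591]]
turn units [ 0.    -0.    -8.268] then shift units [ 6.293  5.991 -1.174]
shift units now [ 8.457 -1.992 -1.174]
```

```bash
python3 -m pendant '[[0,0,-0.6,0,0,-0.9],[0,0,-0.57,0,0,-0.9],[0,0,0,0,0,-0.92],[0,0,0,0,0,-0.92],[0,0,0,0,0,-0.92],[0,0,0,0,0,-0.92],[0,0,0,0,0,-0.92],[0,0,0,0,0,-0.92],[0,0,0,0,0,-0.95]]' -0.1 && python3 go.py 558 -220 290 -9.5
```

```text
clock: 2.82
tcp_pos: [210.6, -480.9, 289.8]
eef_rot: [[0.161, 0.987, -0.0], [0.987, -0.161, 0.0], [0.0, -0.0, -1.0]]
ft_force: [0.2, -1.1, -0.8]
grip_width: 38.5
grasp_force: 0.0
t 2.825 tcp [ 210.594 -480.879  289.797] F [ 0.188 -1.059 -0.786] w 38.46765948000027 g 0.0
R [[0.16114425643690253, 0.9869308630593129, -1.2585606632590665e-05], [0.9869308613879787, -0.16114425537804858, 6.163308130509838e-05], [5.8799491916163155e-05, -2.235294065381827e-05, -0.9999999980214829]]
turn units [-0.    -0.     0.033] then shift units [ 6.293  5.992 -0.004]
shift units now [ 6.269  6.017 -0.004]
```

```bash
python3 -m pendant '[[0.7,0.66,0,0,0,0],[0.7,0.67,0,0,0,0],[0.7,0.67,0,0,0,0],[0.7,0.67,0,0,0,0],[0.7,0.67,0,0,0,0],[0.7,0.67,0,0,0,0],[0.7,0.67,0,0,0,0],[0.7,0.67,0,0,0,0],[0.67,0.67,0,0,0,0],[0,0,0,0,0,0]]' && python3 - <<'E'
from h import *
np.set_printoptions(precision=1,suppress=True)
p=np.array(arm.observe()["tcp_pos"]);print(p)
v=[]
for c in("scene","top"):
    im=arm.camera(c)[:,:,::-1].copy();q=proj(c,p);print(c,q,[proj(c,p+[0,0,-d]) for d in(30,80)])
    v.append(cv2.resize(im[80:210,190:320] if c=="scene" else im[130:260,320:450],(400,400),interpolation=2))
cv2.imwrite("pics/hover.png",np.hstack(v))
E
```

```text
clock: 4.08
tcp_pos: [561.2, -219.3, 288.6]
eef_rot: [[0.161, 0.987, -0.001], [0.987, -0.161, 0.001], [0.001, -0.001, -1.0]]
ft_force: [-0.6, -0.3, 0.4]
grip_width: 38.6
grasp_force: 0.0
[ 561.2 -219.3  288.6]
scene [251.3 119.3] [array([252.3, 130.5]), array([254. , 148.2])]
top [404.4 182.1] [array([401.3, 185.3]), array([396.6, 190.1])]
```

View pics/hover.png

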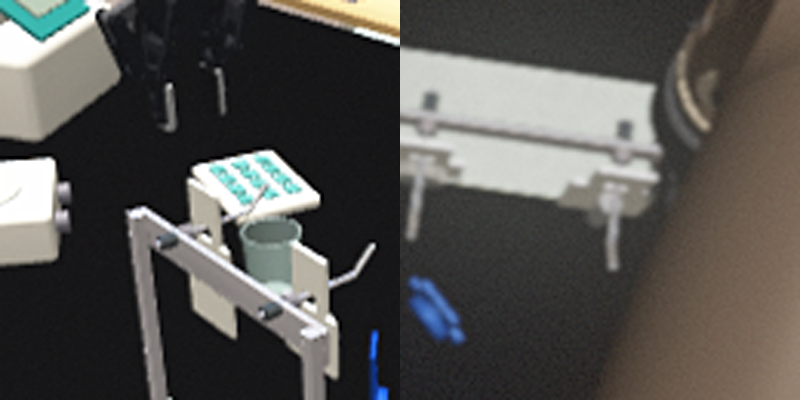

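```bash
python3 - <<'E'
from h import *
np.set_printoptions(precision=1,suppress=True)
a=np.radians(-9.5);R=np.array([[np.cos(a),-np.sin(a)],[np.sin(a),np.cos(a)]]);T=np.array([601.8,-146])
im=arm.camera("top")[:,:,::-1];im2=arm.camera("scene")[:,:,::-1]
cv2.imwrite("pics/close.png",np.hstack([cv2.resize(im2[125:185,240:290],(400,480),interpolation=2),cv2.resize(im[165:225,365:415],(400,480),interpolation=2)]))
for px in((390.5,187.5),): P=atz("top",px,236.5);print(P,R.T@(P[:2]-T))
# predicted header top corners for hole at rack (-31,-68)
for c in("scene","top"):
    for x in(-27,-31,-35): print(c,x,[proj(c,[*(R@[x,-68+s]+T),236.5]) for s in(-20,20)])
E
```

```text
[ 561.5 -201.2  236.5] [-30.6 -61.1]
scene -27 [array([250.8, 137.3]), array([259.9, 142.8])]
scene -31 [array([252.1, 136.9]), array([261.2, 142.3])]
scene -35 [array([253.4, 136.4]), array([262.5, 141.8])]
top -27 [array([403.5, 187.6]), array([384.5, 185. ])]
top -31 [array([403.3, 189.5]), array([384.3, 186.8])]
top -35 [array([403.1, 191.3]), array([384.1, 188.6])]
```

View pics/close.png

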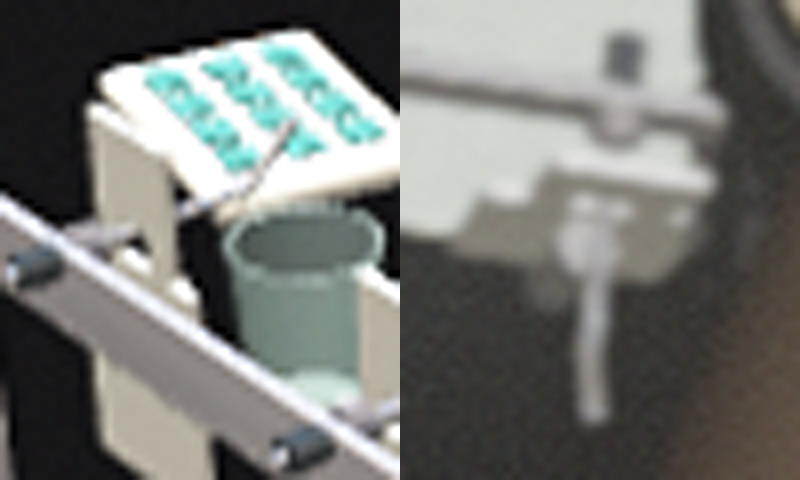

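```bash
python3 go.py 560 -220 213 -9.5
```

```text
t 4.275 tcp [ 558.434 -221.894  290.015] F [-0.421 -0.265  0.23 ] w 38.31779065774442 g 0.0
R [[0.16573447536985902, 0.9861704031619875, -0.00014000428691756043], [0.9861703737908164, -0.16573450717784605, -0.0002588200110678356], [-0.00027844417615621936, -9.517268121226466e-05, -0.9999999567054998]]
turn units [-0.001  0.002 -0.006] then shift units [0.043 0.025 1.54 ]
shift units now [0.043 0.025 1.54 ]
```

```bash
python3 -m pendant '[[0.04,0.03,0.2,0,0,0],[0,0,0.3,0,0,0],[0,0,0.3,0,0,0],[0,0,0.3,0,0,0],[0,0,0.24,0,0,0],[0,0,0.2,0,0,0],[0,0,0,0,0,0],[0,0,0,0,0,0]]' -0.3 && python3 go.py 560 -220 213 -9.5 | grep -v R && python3 - <<'E'
from h import *
im=arm.camera("top")[:,:,::-1];im2=arm.camera("scene")[:,:,::-1]
cv2.imwrite("pics/down.png",np.hstack([cv2.resize(im2[115:185,235:295],(400,467),interpolation=2),cv2.resize(im[165:235,355:415],(400,467),interpolation=2)]))
E
```

```text
clock: 5.28
tcp_pos: [561.2, -219.6, 213.2]
eef_rot: [[0.165, 0.986, 0.001], [0.986, -0.165, -0.0], [-0.0, 0.001, -1.0]]
ft_force: [-0.9, -0.2, -0.2]
grip_width: 29.8
grasp_force: 0.0
t 5.275 tcp [ 561.174 -219.584  213.216] F [-0.924 -0.246 -0.21 ] w 29.841075305935924 g 0.0
turn units [0.005 0.001 0.003] then shift units [-0.012 -0.022  0.004]
shift units now [-0.012 -0.022  0.004]
```

View pics/down.png

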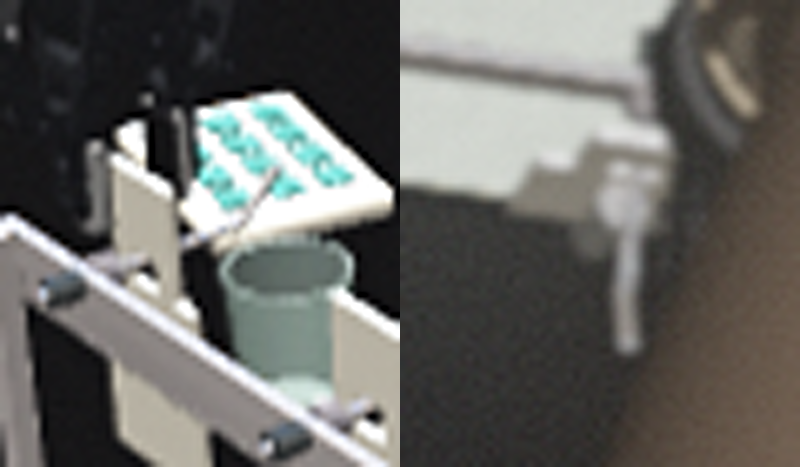

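```bash
python3 -m pendant '[[0,0,0,0,0,0],[0,0,0,0,0,0],[0,0,0,0,0,0],[0,0,0,0,0,0],[0,0,0,0,0,0],[0,0,0,0,0,0]]' -1 30 && python3 go.py 560 -220 213 -9.5 | grep -v R
```

```text
clock: 6.12
tcp_pos: [561.1, -219.6, 213.0]
eef_rot: [[0.165, 0.986, 0.0], [0.986, -0.165, -0.0], [-0.0, 0.0, -1.0]]
ft_force: [0.7, -0.0, 2.1]
grip_width: 3.3
grasp_force: 35.0
t 6.125 tcp [ 561.089 -219.634  212.965] F [ 0.717 -0.02   2.078] w 3.255076436099903 g 35.02766489982605
turn units [0.003 0.001 0.002] then shift units [-0.011 -0.02  -0.001]
shift units now [-0.011 -0.02  -0.001]
```

```bash
Z='[[0,0,0,0,0,0]]'; f(){ grep -E 'tcp_pos|ft_force|grasp' | tr '\n' ' '; echo; }
python3 -m pendant '[[0,0,0,0,0,0]]'|f; python3 -m pendant '[[0,0,-0.03,0,0,0],[0,0,-0.03,0,0,0],[0,0,-0.03,0,0,0],[0,0,0,0,0,0]]'|f; python3 -m pendant '[[0,0,0,0,0,0]]'|f; python3 -m pendant '[[0,0,0,0,0,0]]'|f;python3 -m pendant '[[0,-0.15,0,0,0,0],[0,-0.15,0,0,0,0],[0,0,0,0,0,0],[0,0,0,0,0,0]]'|f; python3 -m pendant '[[0,0,0,0,0,0]]'|f; python3 -m pendant '[[0,0,0,0,0,0]]'|f
```

```text
tcp_pos: [561.1, -219.6, 212.9] ft_force: [-0.5, 0.1, 2.7] grasp_force: 35.1 
tcp_pos: [561.0, -219.6, 217.3] ft_force: [0.7, 0.1, -0.3] grasp_force: 34.7 
tcp_pos: [560.9, -219.6, 217.2] ft_force: [-0.7, -0.5, -1.0] grasp_force: 34.7 
tcp_pos: [560.9, -219.5, 217.2] ft_force: [-0.1, 0.5, -0.0] grasp_force: 34.7 
tcp_pos: [546.2, -217.1, 217.5] ft_force: [-0.2, 0.3, -1.0] grasp_force: 34.6 
tcp_pos: [546.3, -217.1, 217.3] ft_force: [0.2, -0.3, -1.5] grasp_force: 34.6 
tcp_pos: [546.3, -217.1, 217.2] ft_force: [-0.6, -1.2, -0.8] grasp_force: 34.6
```

```bash
f(){ grep -E 'tcp_pos|ft_force|grasp' | tr '\n' ' '; echo; }
python3 -m pendant '[[0,-0.15,0,0,0,0],[0,-0.15,0,0,0,0],[0,0,0,0,0,0],[0,0,0,0,0,0]]'|f; python3 -m pendant '[[0,-0.04,0,0,0,0],[0,0,0,0,0,0]]'|f; python3 -m pendant '[[0,-0.04,0,0,0,0],[0,0,0,0,0,0]]'|f;python3 -m pendant '[[0,0,0,0,0,0]]'|f; python3 -m pendant '[[0,0,0,0,0,0]]'|f
```

```text
tcp_pos: [531.4, -214.7, 217.5] ft_force: [0.2, 0.5, -0.4] grasp_force: 34.6 
tcp_pos: [529.4, -214.3, 217.3] ft_force: [-0.1, 0.5, -0.4] grasp_force: 34.6 
tcp_pos: [527.3, -213.9, 217.3] ft_force: [0.0, -0.6, -0.9] grasp_force: 34.6 
tcp_pos: [527.5, -214.0, 217.3] ft_force: [0.0, 0.2, -1.8] grasp_force: 34.6 
tcp_pos: [527.5, -214.0, 217.3] ft_force: [-0.6, 0.3, -0.5] grasp_force: 34.6
```

```bash
f(){ grep -E 'tcp_pos|ft_force|grasp' | tr '\n' ' '; echo; }
for i in 1; do python3 -m pendant '[[0,-0.02,0,0,0,0],[0,0,0,0,0,0]]'|f; python3 -m pendant '[[0,-0.02,0,0,0,0],[0,0,0,0,0,0]]'|f; python3 -m pendant '[[0,-0.02,0,0,0,0],[0,0,0,0,0,0]]'|f;python3 -m pendant '[[0,0,0,0,0,0]]'|f; done
```

```text
tcp_pos: [526.4, -213.8, 217.3] ft_force: [0.2, 0.8, -0.2] grasp_force: 34.6 
tcp_pos: [525.4, -213.6, 217.3] ft_force: [-0.5, 0.5, -0.9] grasp_force: 34.6 
tcp_pos: [524.4, -213.4, 217.3] ft_force: [0.4, -0.7, -1.2] grasp_force: 34.6 
tcp_pos: [524.5, -213.4, 217.3] ft_force: [-0.0, -0.5, -1.5] grasp_force: 34.6
```

```bash
f(){ grep -E 'tcp_pos|ft_force|grasp' | tr '\n' ' '; echo; }
python3 -m pendant '[[0,-0.02,0,0,0,0],[0,0,0,0,0,0]]'|f; python3 -m pendant '[[0,-0.02,0,0,0,0],[0,0,0,0,0,0]]'|f; python3 -m pendant '[[0,0,0,0,0,0]]'|f
```

```text
tcp_pos: [523.4, -213.3, 217.3] ft_force: [0.9, 0.0, -0.7] grasp_force: 34.6 
tcp_pos: [522.4, -213.1, 217.3] ft_force: [-0.2, 0.4, -0.8] grasp_force: 34.6 
tcp_pos: [522.5, -213.1, 217.3] ft_force: [0.4, 0.5, -0.3] grasp_force: 34.6
```

```bash
f(){ grep -E 'tcp_pos|ft_force|grasp' | tr '\n' ' '; echo; }
python3 -m pendant '[[0,-0.01,0,0,0,0],[0,0,0,0,0,0]]'|f; python3 -m pendant '[[0,-0.01,0,0,0,0],[0,0,0,0,0,0]]'|f; python3 -m pendant '[[0,-0.01,0,0,0,0],[0,0,0,0,0,0]]'|f; python3 -m pendant '[[0,0,0,0,0,0]]'|f
```

```text
tcp_pos: [522.0, -213.1, 217.3] ft_force: [-0.4, 0.6, -1.3] grasp_force: 34.6 
tcp_pos: [521.5, -213.0, 217.3] ft_force: [-0.0, 0.8, -0.1] grasp_force: 34.6 
tcp_pos: [521.0, -212.9, 217.3] ft_force: [-0.2, -0.3, -0.7] grasp_force: 34.6 
tcp_pos: [521.0, -212.9, 217.3] ft_force: [0.0, 0.4, -1.0] grasp_force: 34.6
```

```bash
f(){ grep -E 'tcp_pos|ft_force|grasp' | tr '\n' ' '; echo; }
python3 - <<'E'
from h import *
np.set_printoptions(precision=1,suppress=True)
a=np.radians(-9.5);R=np.array([[np.cos(a),-np.sin(a)],[np.sin(a),np.cos(a)]]);T=np.array([601.8,-146])
o=arm.observe();p=np.array(o["tcp_pos"]);print("rack",R.T@(p[:2]-T),o["clock"],o["torque"])
im=arm.camera("top")[:,:,::-1];im2=arm.camera("scene")[:,:,::-1]
cv2.imwrite("pics/slope.png",np.hstack([cv2.resize(im2[115:185,235:295],(400,467),interpolation=2),cv2.resize(im[165:235,355:415],(400,467),interpolation=2)]))
for x in(-68,-71,-74): print(x,[proj(c,[*(R@[x,-68]+T),200]) for c in("scene","top")],[proj(c,[*(R@[x-18,-68]+T),218]) for c in("scene","top")])
E
```

```text
rack [-68.6 -79.3] 11.375 [-0.  0. -0.]
-68 [array([269.3, 147.9]), array([388.7, 208.1])] [array([274.5, 139.7]), array([389.3, 215.1])]
-71 [array([270.3, 147.5]), array([388.5, 209.5])] [array([275.4, 139.4]), array([389.1, 216.5])]
-74 [array([271.2, 147.2]), array([388.4, 210.9])] [array([276.3, 139. ]), array([388.9, 217.9])]
```

View pics/slope.png

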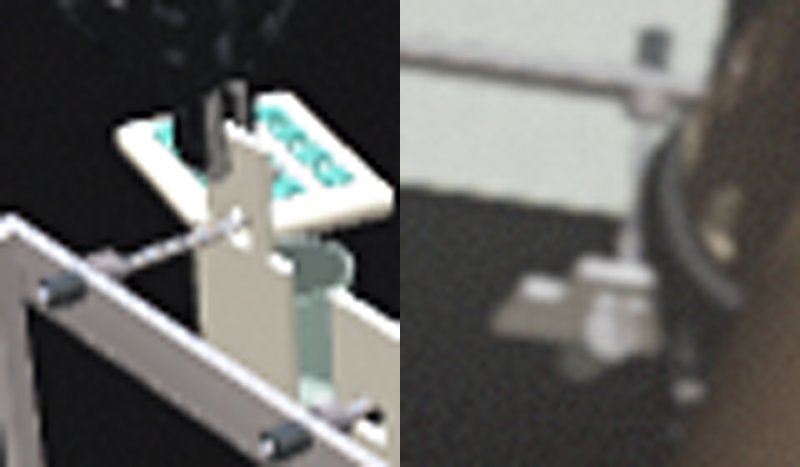

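Top and scene views: the card is at the end of the level bar, with the header held between the fingers at scene ≈(270,135). No contact yet, so I creep on.

```bash
f(){ grep -E 'tcp_pos|ft_force|grasp' | tr '\n' ' '; echo; }
python3 -m pendant '[[0,-0.02,0,0,0,0],[0,0,0,0,0,0]]'|f; python3 -m pendant '[[0,-0.01,0,0,0,0],[0,0,0,0,0,0]]'|f; python3 -m pendant '[[0,-0.01,0,0,0,0],[0,0,0,0,0,0]]'|f; python3 -m pendant '[[0,0,0,0,0,0]]'|f
```

```text
tcp_pos: [520.0, -212.7, 217.3] ft_force: [0.3, -1.1, -0.3] grasp_force: 34.6 
tcp_pos: [519.5, -212.7, 217.3] ft_force: [0.2, 0.2, -0.8] grasp_force: 34.6 
tcp_pos: [519.2, -212.6, 217.4] ft_force: [0.4, 0.2, -0.8] grasp_force: 34.6 
tcp_pos: [519.1, -212.6, 217.3] ft_force: [0.5, -0.2, -0.5] grasp_force: 34.6
```

```bash
f(){ grep -E 'tcp_pos|ft_force|grasp' | tr '\n' ' '; echo; }
python3 -m pendant '[[0,-0.01,0,0,0,0],[0,0,0,0,0,0]]'|f; python3 -m pendant '[[0,0,0,0,0,0]]'|f;python3 -m pendant '[[0,-0.01,0,0,0,0],[0,0,0,0,0,0]]'|f; python3 -m pendant '[[0,0,0,0,0,0]]'|f; python3 -m pendant '[[0,0,0,0,0,0]]'|f
```

```text
tcp_pos: [518.7, -212.5, 217.4] ft_force: [0.2, -0.6, -0.3] grasp_force: 34.7 
tcp_pos: [518.7, -212.5, 217.4] ft_force: [1.3, -0.2, 0.4] grasp_force: 34.7 
tcp_pos: [518.2, -212.4, 217.4] ft_force: [2.7, 0.7, -0.9] grasp_force: 34.7 
tcp_pos: [518.2, -212.4, 217.4] ft_force: [1.3, 0.6, 0.7] grasp_force: 34.7 
tcp_pos: [518.1, -212.4, 217.4] ft_force: [0.8, 0.1, 0.1] grasp_force: 34.7
```

Contact felt: Fx ≈ +1.5 N at TCP x ≈ 518.5. I lift to mid-play and then follow the 45° slope.

```bash
f(){ grep -E 'tcp_pos|ft_force|grasp' | tr '\n' ' '; echo; }
python3 -m pendant '[[0,0,-0.02,0,0,0],[-0.02,0,-0.02,0,0,0],[-0.02,0,0,0,0,0],[0,0,0,0,0,0]]'|f; python3 -m pendant '[[0,0,0,0,0,0]]'|f;python3 -m pendant '[[0,-0.02,-0.02,0,0,0],[0,0,0,0,0,0]]'|f; python3 -m pendant '[[0,0,0,0,0,0]]'|f; python3 -m pendant '[[0,0,0,0,0,0]]'|f;
```

```text
tcp_pos: [517.5, -214.4, 219.1] ft_force: [-0.2, 0.2, -0.1] grasp_force: 34.6 
tcp_pos: [517.6, -214.4, 219.2] ft_force: [-0.0, -0.6, -0.1] grasp_force: 34.6 
tcp_pos: [516.7, -214.2, 220.4] ft_force: [0.3, -0.1, -0.4] grasp_force: 34.6 
tcp_pos: [516.7, -214.2, 220.3] ft_force: [0.8, 0.5, -0.1] grasp_force: 34.6 
tcp_pos: [516.7, -214.2, 220.3] ft_force: [-0.1, -0.1, -0.9] grasp_force: 34.6
```

```bash
f(){ grep -E 'tcp_pos|ft_force|grasp' | tr '\n' ' '; echo; }
python3 -m pendant '[[0,-0.03,-0.038,0,0,0],[0,0,0,0,0,0]]'|f; python3 -m pendant '[[0,0,0,0,0,0]]'|f;python3 -m pendant '[[0,-0.03,-0.03,0,0,0],[0,0,0,0,0,0]]'|f; python3 -m pendant '[[0,0,0,0,0,0]]'|f; python3 -m pendant '[[0,0,0,0,0,0]]'|f
```

```text
tcp_pos: [515.3, -214.0, 222.5] ft_force: [-0.2, -0.2, -0.4] grasp_force: 34.6 
tcp_pos: [515.3, -214.0, 222.2] ft_force: [0.7, 0.3, -0.1] grasp_force: 34.6 
tcp_pos: [513.8, -213.7, 223.9] ft_force: [0.0, 0.8, 0.8] grasp_force: 34.6 
tcp_pos: [513.8, -213.7, 223.7] ft_force: [-0.1, 1.2, -1.1] grasp_force: 34.6 
tcp_pos: [513.8, -213.7, 223.7] ft_force: [0.1, -0.3, -1.9] grasp_force: 34.6
```

```bash
f(){ grep -E 'tcp_pos|ft_force|grasp' | tr '\n' ' '; echo; }
python3 -m pendant '[[0,0,0,0,0,0]]'|f;python3 -m pendant '[[0,-0.03,-0.03,0,0,0],[0,0,0,0,0,0]]'|f; python3 -m pendant '[[0,0,0,0,0,0]]'|f;python3 -m pendant '[[0,-0.03,-0.03,0,0,0],[0,0,0,0,0,0]]'|f; python3 -m pendant '[[0,0,0,0,0,0]]'|f; python3 -m pendant '[[0,0,0,0,0,0]]'|f
```

```text
tcp_pos: [513.8, -213.7, 223.6] ft_force: [0.6, -0.3, -0.2] grasp_force: 34.6 
tcp_pos: [512.3, -213.5, 225.4] ft_force: [0.1, 0.1, -0.1] grasp_force: 34.6 
tcp_pos: [512.3, -213.5, 225.3] ft_force: [0.8, 0.7, -0.0] grasp_force: 34.6 
tcp_pos: [510.8, -213.2, 226.9] ft_force: [-0.0, -0.6, -0.5] grasp_force: 34.6 
tcp_pos: [510.8, -213.2, 226.7] ft_force: [1.0, -0.1, 0.6] grasp_force: 34.6 
tcp_pos: [510.8, -213.2, 226.6] ft_force: [0.7, -0.6, -1.1] grasp_force: 34.6
```

```bash
f(){ grep -E 'tcp_pos|ft_force|grasp' | tr '\n' ' '; echo; }
python3 -m pendant '[[0,-0.03,-0.034,0,0,0],[0,0,0,0,0,0]]'|f; python3 -m pendant '[[0,0,0,0,0,0]]'|f;python3 -m pendant '[[0,-0.03,-0.03,0,0,0],[0,0,0,0,0,0]]'|f; python3 -m pendant '[[0,0,0,0,0,0]]'|f; python3 -m pendant '[[0,0,0,0,0,0]]'|f;  python3 -m pendant '[[0,0,0,0,0,0]]'|f
```

```text
tcp_pos: [509.3, -213.0, 228.6] ft_force: [-0.1, -0.5, -0.1] grasp_force: 34.6 
tcp_pos: [509.4, -213.0, 228.5] ft_force: [0.0, 0.2, -0.3] grasp_force: 34.6 
tcp_pos: [507.8, -212.7, 230.1] ft_force: [0.2, -0.3, 0.5] grasp_force: 34.6 
tcp_pos: [507.9, -212.8, 230.0] ft_force: [-0.6, -0.0, -0.7] grasp_force: 34.6 
tcp_pos: [507.9, -212.7, 229.9] ft_force: [-0.4, -0.1, -1.5] grasp_force: 34.6 
tcp_pos: [507.9, -212.7, 229.8] ft_force: [0.4, 0.5, -0.4] grasp_force: 34.6
```

```bash
f(){ grep -E 'tcp_pos|ft_force|grasp' | tr '\n' ' '; echo; }
python3 -m pendant '[[0,-0.03,-0.028,0,0,0],[0,0,0,0,0,0]]'|f; python3 -m pendant '[[0,0,0,0,0,0]]'|f;python3 -m pendant '[[0,-0.03,-0.03,0,0,0],[0,0,0,0,0,0]]'|f; python3 -m pendant '[[0,0,0,0,0,0]]'|f; python3 -m pendant '[[0,-0.03,-0.03,0,0,0],[0,0,0,0,0,0]]'|f; python3 -m pendant '[[0,0,0,0,0,0]]'|f;  python3 -m pendant '[[0,0,0,0,0,0]]'|f
```

```text
tcp_pos: [506.4, -212.5, 231.5] ft_force: [0.4, 0.8, -0.6] grasp_force: 34.6 
tcp_pos: [506.4, -212.5, 231.3] ft_force: [0.1, 0.3, -0.3] grasp_force: 34.6 
tcp_pos: [504.9, -212.2, 233.0] ft_force: [-0.1, 0.4, -0.4] grasp_force: 34.6 
tcp_pos: [504.9, -212.2, 232.8] ft_force: [-0.6, 0.1, -0.5] grasp_force: 34.6 
tcp_pos: [503.4, -212.0, 234.5] ft_force: [-0.7, -0.2, -0.1] grasp_force: 34.6 
tcp_pos: [503.4, -212.0, 234.3] ft_force: [1.5, -1.3, -1.5] grasp_force: 34.6 
tcp_pos: [503.4, -212.0, 234.3] ft_force: [0.5, -0.2, -0.8] grasp_force: 34.6
```

```bash
f(){ grep -E 'tcp_pos|ft_force|grasp' | tr '\n' ' '; echo; }
python3 -m pendant '[[0,-0.03,-0.03,0,0,0],[0,0,0,0,0,0]]'|f; python3 -m pendant '[[0,-0.03,-0.03,0,0,0],[0,0,0,0,0,0]]'|f; python3 -m pendant '[[0,0,0,0,0,0]]'|f; python3 -m pendant '[[0,-0.03,-0.03,0,0,0],[0,0,0,0,0,0]]'|f; python3 -m pendant '[[0,0,0,0,0,0]]'|f;  python3 -m pendant '[[0,0,0,0,0,0]]'|f
```

```text
tcp_pos: [501.9, -211.7, 236.0] ft_force: [0.1, -0.6, -0.6] grasp_force: 34.6 
tcp_pos: [500.4, -211.5, 237.5] ft_force: [-0.3, 0.5, -0.3] grasp_force: 34.6 
tcp_pos: [500.5, -211.5, 237.3] ft_force: [0.4, -0.3, -0.5] grasp_force: 34.6 
tcp_pos: [499.0, -211.3, 239.0] ft_force: [-0.3, 0.1, -0.9] grasp_force: 34.6 
tcp_pos: [499.0, -211.3, 238.8] ft_force: [-0.5, 0.3, -0.4] grasp_force: 34.6 
tcp_pos: [499.0, -211.3, 238.7] ft_force: [-0.1, -0.2, -0.5] grasp_force: 34.6
```

```bash
f(){ grep -E 'clock|tcp_pos|ft_force|grasp' | tr '\n' ' '; echo; }
python3 -m pendant '[[0,-0.03,-0.03,0,0,0],[0,0,0,0,0,0]]'|f; python3 -m pendant '[[0,-0.03,-0.03,0,0,0],[0,0,0,0,0,0]]'|f; python3 -m pendant '[[0,-0.03,-0.03,0,0,0],[0,0,0,0,0,0]]'|f; python3 -m pendant '[[0,-0.03,-0.03,0,0,0],[0,0,0,0,0,0]]'|f; python3 -m pendant '[[0,-0.04,-0.03,0,0,0],[0,-0.04,-0.03,0,0,0],[0,0,0,0,0,0]]'|f
```

```text
clock: 19.85 tcp_pos: [497.5, -211.0, 240.5] ft_force: [0.2, 0.1, -0.9] grasp_force: 34.6 
clock: 20.1 tcp_pos: [496.0, -210.8, 242.0] ft_force: [0.3, -0.6, -1.3] grasp_force: 34.6 
clock: 20.35 tcp_pos: [494.5, -210.5, 243.5] ft_force: [0.5, 0.4, -1.2] grasp_force: 34.6 
clock: 20.6 tcp_pos: [493.0, -210.3, 245.0] ft_force: [0.3, 0.2, -0.6] grasp_force: 34.6 
clock: 20.98 tcp_pos: [489.1, -209.6, 248.1] ft_force: [0.1, -0.0, -1.5] grasp_force: 34.6
```

```bash
python3 -m pendant '[[0,-0.3,-0.2,0,0,0],[0,-0.4,-0.4,0,0,0],[0,-0.2,-0.4,0,0,0],[0,0,-0.2,0,0,0.29],[0,0,0,0,0,0.29],[0,0,0,0,0,0],[0,0,0,0,0,0]]'; python3 go.py 542.6 193.2 310 -13.5;python3 go.py 440 60 310 -13.5 | grep shift
```

```text
clock: 21.85
tcp_pos: [444.8, -202.1, 306.9]
eef_rot: [[0.233, 0.973, -0.001], [0.973, -0.233, 0.001], [0.0, -0.002, -1.0]]
ft_force: [-0.2, -0.7, -1.5]
grip_width: 3.3
grasp_force: 34.6
t 21.85 tcp [ 444.752 -202.073  306.857] F [-0.18  -0.689 -1.456] w 3.2850253123206223 g 34.611085653305054
R [[0.23281983013265548, 0.9725188141992175, -0.0014431651149232644], [0.9725198233401541, -0.23281903065421897, 0.000701552325440685], [0.0003462765325058631, -0.0015668419758541143, -0.999998712548564]]
turn units [-0.013 -0.003  0.005] then shift units [ 8.144  0.057 -0.063]
shift units now [ 8.144  0.063 -0.06 ]
turn units [-0.013 -0.003  0.005] then shift units [ 5.074 -1.316 -0.063]
shift units now [ 5.075 -1.313 -0.059]
```

```bash
python3 -m pendant '[[0.4,0,0,0,0,0],[0.8,0,0,0,0,0],[0.9,0,0,0,0,0],[0.9,0,0,0,0,0],[0.9,0,0,0,0,0],[0.9,0,0,0,0,0],[0.9,0,0,0,0,0],[0.9,0,0,0,0,0],[0.8,0.03,0,0,0,0],[0.4,0.03,0,0,0,0]]' >/dev/null;python3 -m pendant '[[0.3,0,0,0,0,0],[0,0,0,0,0,0],[0,0,0,0,0,0],[0,0,0,0,0,0]]' ;  python3 go.py 542.6 193.2 185 -13.5
```

```text
clock: 23.6
tcp_pos: [542.0, 190.0, 308.2]
eef_rot: [[0.234, 0.972, 0.001], [0.972, -0.234, 0.0], [0.0, 0.0, -1.0]]
ft_force: [0.3, 0.1, 0.4]
grip_width: 3.4
grasp_force: 34.6
t 23.6 tcp [541.974 190.018 308.204] F [0.277 0.126 0.416] w 3.4333193226563012 g 34.60949242115021
R [[0.2342144202620405, 0.972184830325896, 0.0005109065713553713], [0.9721849570277558, -0.23421445157523452, 1.5008802483389803e-06], [0.00012112083542574295, 0.0004963441553210542, -0.9999998694861026]]
turn units [ 0.004 -0.001 -0.007] then shift units [ 0.065 -0.003  2.464]
shift units now [ 0.065 -0.004  2.464]
```

```bash
python3 - <<'E'
from h import *
np.set_printoptions(precision=1,suppress=True)
a=np.radians(-13.5);R=np.array([[np.cos(a),-np.sin(a)],[np.sin(a),np.cos(a)]])
im=arm.camera("top")[:,:,::-1];im2=arm.camera("scene")[:,:,::-1]
cv2.imwrite("pics/over.png",np.hstack([cv2.resize(im2[130:310,330:490],(400,450),interpolation=2),cv2.resize(im[140:290,150:283],(400,450),interpolation=2)]))
p=np.array(arm.observe()["tcp_pos"])
for c in("scene","top"):
    print(c,"bottom corners pred",[proj(c,[*(p[:2]+R@[0,12+s]),p[2]-109]) for s in(-31,31)],"rim",[proj(c,[*(np.array([537.6,206.8])+R@[x,y]),70]) for x in(-28,28) for y in(-47,47)])
for q in("pack_hole","pack_center"):
    r=[arm.pinpoint(c,q) for c in("scene","top")]
    if all(r):
        P,e=tri(r[0][0]["at"],r[1][0]["at"]);print(q,P,e,[x[0]["score"] for x in r],"rel tcp in tool frame",R.T@(P[:2]-p[:2]),P[2]-p[2])
E
```

```text
scene bottom corners pred [array([390.8, 203.1]), array([413.2, 217.3])] rim [array([391.2, 239.1]), array([422. , 261.1]), array([374.4, 248.8]), array([405.1, 272.2])]
top bottom corners pred [array([215.8, 205.5]), array([188. , 199.5])] rim [array([228.1, 229.6]), array([190.6, 221.5]), array([233.6, 207.4]), array([196.5, 199.4])]
pack_hole [538.1 205.2 289.4] 2.5087333764984576 [0.66, 0.74] rel tcp in tool frame [-7.3 13.6] -18.769512036620654
pack_center [539.4 200.  265.9] 15.501809256899024 [0.59, 0.51] rel tcp in tool frame [-4.8  8.9] -42.31033456827174
```

View pics/over.png

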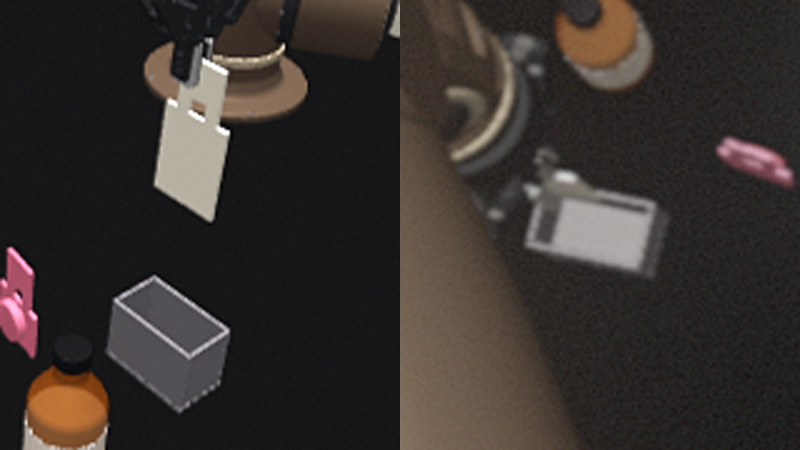

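Scene crop: the card's bottom edge is at (392,205)–(415,218), as predicted, and the caddy rim is at (391,240) to (405,272), also as fitted. Lowering.

```bash
f(){ grep -E 'clock|tcp_pos|ft_force|grasp' | tr '\n' ' '; echo; }
python3 -m pendant '[[0.06,0,0.3,0,0,0],[0,0,0.5,0,0,0],[0,0,0.5,0,0,0],[0,0,0.4,0,0,0],[0,0,0.3,0,0,0],[0,0,0.2,0,0,0],[0,0,0.1,0,0,0],[0,0,0,0,0,0],[0,0,0,0,0,0]]'|f; python3 -m pendant '[[0,0,0.3,0,0,0],[0,0,0.3,0,0,0],[0,0,0.3,0,0,0],[0,0,0.2,0,0,0],[0,0,0.1,0,0,0],[0,0,0,0,0,0],[0,0,0,0,0,0]]'|f;  python3 -m pendant '[[0,0,0,0,0,0]]'|f
```

```text
clock: 25.02 tcp_pos: [543.1, 194.0, 193.5] ft_force: [0.5, 0.2, -0.6] grasp_force: 34.6 
clock: 25.9 tcp_pos: [543.1, 194.0, 133.3] ft_force: [0.2, -0.7, -1.0] grasp_force: 34.6 
clock: 26.02 tcp_pos: [543.1, 194.0, 133.4] ft_force: [0.1, 0.1, -0.7] grasp_force: 34.6
```

```bash
f(){ grep -E 'clock|tcp_pos|ft_force|grasp' | tr '\n' ' '; echo; }
python3 -m pendant '[[0,0,0.1,0,0,0],[0,0,0.1,0,0,0],[0,0,0.1,0,0,0],[0,0,0,0,0,0],[0,0,0,0,0,0]]'|f; python3 -m pendant '[[0,0,0.02,0,0,0],[0,0,0,0,0,0]]'|f; python3 -m pendant '[[0,0,0.02,0,0,0],[0,0,0,0,0,0]]'|f; python3 -m pendant '[[0,0,0.02,0,0,0],[0,0,0,0,0,0]]'|f;python3 -m pendant '[[0,0,0,0,0,0]]'|f
```

```text
clock: 26.65 tcp_pos: [542.8, 193.9, 117.8] ft_force: [0.3, -0.0, -1.1] grasp_force: 34.6 
clock: 26.9 tcp_pos: [542.8, 193.9, 116.8] ft_force: [0.5, 0.5, -0.3] grasp_force: 34.6 
clock: 27.15 tcp_pos: [542.7, 193.9, 115.7] ft_force: [-0.1, 0.3, 0.2] grasp_force: 34.6 
clock: 27.4 tcp_pos: [542.7, 193.9, 114.7] ft_force: [0.6, -0.4, -1.0] grasp_force: 34.6 
clock: 27.52 tcp_pos: [542.7, 193.9, 114.8] ft_force: [-0.1, 0.5, -0.2] grasp_force: 34.6
```

```bash
f(){ grep -E 'clock|tcp_pos|ft_force|grasp' | tr '\n' ' '; echo; }
python3 -m pendant '[[0,0,0.016,0,0,0],[0,0,0,0,0,0]]'|f; python3 -m pendant '[[0,0,0.016,0,0,0],[0,0,0,0,0,0]]'|f; python3 -m pendant '[[0,0,0.01,0,0,0],[0,0,0,0,0,0]]'|f;python3 -m pendant '[[0,0,0,0,0,0]]'|f;python3 -m pendant '[[0,0,0,0,0,0]]'|f
```

```text
clock: 27.78 tcp_pos: [542.7, 193.9, 113.9] ft_force: [0.3, -0.1, -0.2] grasp_force: 34.6 
clock: 28.02 tcp_pos: [542.7, 193.9, 113.1] ft_force: [0.6, -0.1, -0.1] grasp_force: 34.6 
clock: 28.28 tcp_pos: [542.9, 193.8, 113.0] ft_force: [0.8, -0.4, 1.8] grasp_force: 34.9 
clock: 28.4 tcp_pos: [542.9, 193.9, 112.9] ft_force: [-0.6, -1.7, 2.0] grasp_force: 34.9 
clock: 28.52 tcp_pos: [542.9, 193.9, 113.0] ft_force: [0.0, -0.7, 2.6] grasp_force: 35.0
```

Resting on the floor: Fz has risen by about 3 N. Opening slightly and withdrawing upward.

```bash
python3 -m pendant '[[0,0,0,0,0,0],[0,0,0,0,0,0],[0,0,0,0,0,0],[0,0,0,0,0,0],[0,0,0,0,0,0]]' -0.3 | tr '\n' ' '; python3 -m pendant '[[0,0,-0.1,0,0,0],[0,0,-0.2,0,0,0],[0,0,-0.3,0,0,0],[0,0,-0.6,0,0,0],[0,0,-0.9,0,0,0],[0,0,-0.9,0,0,0],[0,0,-0.6,0,0,0],[0,0,0,0,0,0],[0,0,0,0,0,0]]' | tr '\n' ' '; python3 - <<'E'
from h import *
np.set_printoptions(precision=1,suppress=True)
im=arm.camera("top")[:,:,::-1];im2=arm.camera("scene")[:,:,::-1]
cv2.imwrite("pics/end.png",np.hstack([cv2.resize(im2[120:330,230:430],(400,420),interpolation=2),cv2.resize(im[130:280,160:303],(400,420),interpolation=2)]))
for q in("pack_hole","pack_center"):
    r=[arm.pinpoint(c,q) for c in("scene","top")]
    if all(r): print(q,tri(r[0][0]["at"],r[1][0]["at"]))
E
```

```text
clock: 29.15 tcp_pos: [542.7, 193.9, 112.7] eef_rot: [[0.233, 0.972, -0.0], [0.972, -0.233, 0.0], [0.0, -0.0, -1.0]] ft_force: [0.5, 0.1, -0.6] grip_width: 30.0 grasp_force: 0.0 clock: 30.28 tcp_pos: [542.7, 193.9, 292.5] eef_rot: [[0.233, 0.972, -0.0], [0.972, -0.233, -0.0], [-0.0, -0.0, -1.0]] ft_force: [0.0, 0.4, -0.6] grip_width: 30.0 grasp_force: 0.0 pack_hole (array([543. , 209.5,  88.1]), np.float64(2.5811196529487446))
pack_center (array([594.2,  64.2,  94.7]), np.float64(301.7117904068861))
```

View pics/end.png

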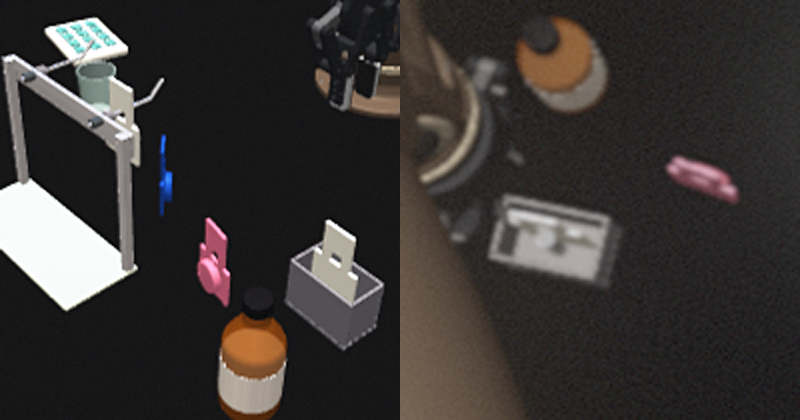

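The scene view shows the pack standing header up in the caddy at about (400,252), with the hole near z = 88 against an expected 95. The other pack still hangs at (292,180), and the bottle, the beaker and the look-alikes are in place. Handing in.

```bash
python3 -m pendant '[[0,0,0,0,0,0],[0,0,0,0,0,0],[0,0,0,0,0,0],[0,0,0,0,0,0]]' >/dev/null; python3 -c "
from bench import arm;print(arm.job_done())"
```

```text
the job is handed in; nothing more can be done
None
```

The tube-blister pack came off its peg with light contact only and stands released, header up, on the caddy floor; the other pack still hangs and the bottle and beaker are untouched. I handed the job in at about 31 s, but the hand-in returned no verdict.

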